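Clear the indexing table and hold its index plunger out

TASK

The plate of the indexing table has to be unlocked so that a colleague can turn it. First lift the blue canister with the carrying handle off the plate and set it down gently, upright and whole on the round mat, and let go of it; then grip the red knob of the index plunger, pull it straight up against its spring to the end of its travel, and finish holding it there, pulled fully back, without letting go. Leave the plunger alone while the canister is still on the plate, do not tip the canister, and do not disturb the other things on the bench.

Things in the scene. Friction and masses are not known exactly. Their poses are not given: they have to be found in the camera images.
- indexing_table: Indexing table bolted to the bench: grey base (x -75 to +115 mm, y +-75 mm, 14 mm tall) under a round aluminium plate with 12 holes near its rim. Origin on the bench under the plate's centre, z up. A grey bracket on its +x side (x 43 to 105 mm, y +-22 mm, top 77 mm, screw heads to 81 mm) carries the index plunger at x = 58 mm, y = 0. Position and turn vary.
- plate_center (a point): Centre of the plate's top, 50 mm above the bench; the plate is 140 mm across and does not turn during this job.
- plunger (a joint): Travel of the index plunger, m: 0 = its pin seated 8 mm deep in a hole of the plate, 0.018 = pulled fully up against its stop. It moves straight up; a spring drives it back with about 5 N when seated, rising to about 11 N at full travel; it has no catch and snaps back when let go.
- knob_center (a point): Middle of the red round pull knob of the index plunger, on its upright axis. Knob 28 mm in diameter, 33 mm tall, its underside 92 mm and this point 108.5 mm above the bench when seated; it rises with the plunger. Grip here from above, from any side. Under it stand the barrel (19 mm across, to 88 mm above the bench) and lock nut (25 mm across, 77 to 82 mm).
- canister: Blue closed round canister, about 0.4 kg, 76 mm in diameter, 75 mm tall, black cap 32 mm across to 86 mm; stands on the plate at the start. Origin: centre of its underside, z up. A fixed steel handle arches over the cap along the canister's y axis; its highest parts reach 132 mm above the underside.
- handle_grip (a point): Middle of the canister handle's straight black grip sleeve: 13 mm in diameter, 50 mm long along the canister's y axis, its centre 125 mm above the canister's underside and 39 mm above the cap. Pinch it from above across the canister's x axis. Same axes as the canister.
- mat: Round black rubber mat with a green ring, 140 mm across, 3 mm thick, fixed on the bench beside the indexing table (left or right of it). Origin: centre of its underside; its top is 3 mm above the bench.
- tin_cup: Bystander: grey tin cup with small grinding points in it, 58 mm across, 95 mm tall; origin at the centre of its underside.
- bushing_0: Bystander: steel guide bushing, 39 mm across, 36 mm tall; origin at the centre of its underside.
- bushing_1: Bystander: steel guide bushing, 32 mm across, 52 mm tall; origin at the centre of its underside.
- v_block: Bystander: small steel V block 45 x 32 x 30 mm; origin at the centre of its underside.
- brass_hammer: Bystander: brass hammer with wooden handle lying flat, 64 x 212 x 25 mm; origin at the centre of its underside, handle along y.
Not all that is in view belongs to the job. What is meant by the canister is not white, and is the smaller of those in its own colour.

How it is judged (in metres and radians):
On the way, in this order (a step that is already met when the one before it is completed fails the run):
1. the canister is lifted clear of the plate in the fingers (height (world z) of canister above 0.065 m and contact force between the fingers and canister above 1 N), for 0.1 s.
2. the canister is lowered onto the mat, still held in the fingers (height (world z) of canister below 0.015 m and horizontal distance between canister and mat below 0.036 m and contact force between the fingers and canister above 0.5 N), for 0.02 s.
3. the canister stands upright on the mat, released (horizontal distance between canister and mat below 0.032 m and height (world z) of canister between -0.003 and 0.008 m and angle between canister's own z axis and vertical below 0.1 rad and contact force between the fingers and canister below 0.1 N and linear speed of canister below 0.02 m/s), for 0.2 s.
4. the plunger is pulled fully back by the knob, in the fingers (value of joint plunger above 0.0155 m and contact force between the fingers and plunger above 2 N and contact force between plunger and canister below 0.1 N), for 0.2 s.
At the end, for the whole second after the job is handed in: Ends holding: plunger at least 15.5 mm up its 18 mm travel, its knob in the fingers (over 2 N) and not propped on the canister; the canister stands on the mat, upright within 0.1 rad, at rest, untouched by the fingers, its centre within 32 mm of the mat's (whole foot on the mat) (all of step 3 and all of step 4); the arm keeps its last pose, push and grip.
It fails at once if the plunger is pulled while the canister is still on the plate (value of joint plunger above 0.005 m and horizontal distance between canister and indexing_table below 0.1 m).
It fails at once if the canister is tipped (angle between canister's own z axis and vertical above 0.5 rad).
It fails at once if a bystander is disturbed (moved over 30 mm) (distance of any of tin_cup, bushing_0, bushing_1, v_block, brass_hammer from where it was at the start of the episode above 0.03 m).
It also fails if it takes over 51 s, if anything falls off the work surface, if the arm or the gripper's body presses on something with over 40 N, if the wrist force passes 120 N, or if a joint passes its speed limit or range.

ROBOT

A 6-joint arm with a two-finger parallel gripper is mounted at the origin on a cart in front of the work surface, level with it; the furniture and walls round the work are solid. World frame = base frame: x ahead of the robot, y to its left, z up, the work surface at z = 0. Lengths are in mm, angles in rad, forces in N, time in s.
With the tool pointing down it reaches from about 275 to 1000 mm from the base axis. Payload 8.4 kg.
Tool frame: the origin (TCP) lies at the very end of the fingers, on their centre line; the grasp point (between the pads) lies 19 mm behind it; z points along the fingers, y is the line along which they close (so a half turn about z gives the same grasp; the last joint's range is limited). The gripper opens to 85 mm and grips with 20 to 120 N. Pads are 22 mm wide; open, the fingers measure 114 mm over their backs; the gripper's body (76 mm by 85 mm) begins 54 mm behind the grasp point. The pads swing forward as they close: fully open they stand 13 mm farther back than shut.
Start: joints at [1.152, 0.353, 1.633, -0, 1.155, -0.002], TCP at [253.022, 571.496, 231.281] pointing down, gripper open.
Joint ranges: [-2.63, 2.63], [-0.92, 2.1], [0.06, 2.66], [-1.3, 4.44], [0, 2.69], [-3.02, 3.02]. Speed limits (rad/s): [2.22, 2.22, 2.79, 3.14, 3.14, 3.14].

INTERFACE

Orientations are given as [roll, pitch, yaw] about the fixed x, y, z axes, in that order (R = Rz(yaw) Ry(pitch) Rx(roll)).
In Python, from rig import sensors, grab_frame, camera_params, order gives the robot as it stands. The module is installed in compiled form; this text tells all that it offers.
- The arm moves only by the tool move_arm, never from a script. Its argument "motion" is a list of rows, each a list of 7 numbers: the turn, a rotation vector about the tool's x, y, z in normalised numbers (1 is 2 rad), then the shift along the tool's x, y, z in normalised numbers (1 is 0.8 m), then the finger opening in m, from 0 to 0.0854. A call has 1 to 8 rows; each row is the pose to reach, as a shift and turn from the pose commanded when the call began, along the tool's axes at that moment; what a row does not reach only later rows make up. A row lasts 1/8 s, in which the tool goes at most 62.5 mm and 10.7 degrees, less where a joint would pass 70% of its speed; a pose out of reach is approached as far as the arm can. No shift or turn number may pass 1 either way. A call with a gripper value outside its range is refused whole. The fingers move at their own pace and stop on an object; "grip_force" is the grip in N (left out, the last holds). Time passes only in rows, so rows that repeat a pose let the fingers close. It gives the time, the measured TCP pose, the force, the opening and the grip force at its end, in the units of the state.
- sensors.sense(): the state, without advancing time (a new reading comes with each control period).
- grab_frame(name): name is "side" or "top" or "wrist"; returns (picture, depth): 480x640x3 uint8, red, green, blue; 480x640 float32, mm along the optical axis (not along the pixel's ray), 0 where there is no reading.
- camera_params(name): a dict with "camera_matrix" (3x3 intrinsics, pixels), "world_from_camera" (4x4, takes a point from camera to world coordinates). Camera axes: x right, y down, z forward; pixel columns grow to the right and rows downward; lengths in mm; the calibration is good to about 2 mm. A picture is of the moment at which its call begins: read the wrist's pose just before it. camera_params takes no time and is no camera call; for the wrist camera it gives the pose at the moment of the call.
- order.sign_off(): hands the job in; it is judged then, once.
The state is a dict: "clock": time; "qpos": joint angles; "qvel": joint speeds; "joint_efforts": joint torques, N m; "eef_pos": TCP position; "tcp_rot": TCP orientation; "contact_force": force on the tool from outside, world axes, zero at the start; "wrist_torque": the same for the moment, N m; "opening": opening from 0.0 (shut) to 1.0 (fully open); "grasp_force": force on a finger pad.
Only numpy, scipy, OpenCV 4.12 (cv2) and the standard library are available. Lean on these libraries where they do the work, as an engineer would, in place of code of your own. Each camera call takes 0.05 s, during which the arm holds its last target. There are 200 camera calls.

## Working session

There is one attempt and no reset: what is moved stays moved. The work goes in short steps, Python scripts to look and compute and a tool call to move; the robot and the scene stay as the last step left them, time stands still between calls to the robot, and variables do not carry over. Pictures are saved under pics/ and viewed, at most 10 in all, crops included, and the job is handed in when it is done.

Besides the shell and the picture viewer there is one more tool, called after "Emit:" by a JSON object that holds its "method" and its "body", one argument or row to a line. move_arm: Moves the arm, as the interface text tells. Its arguments: {"type":"object","properties":{"motion":{"type":"array","items":{"type":"array","items":{"type":"number"}}},"grip_force":{"type":"number"}},"required":["motion"]}

```bash
mkdir -p pics; python3 - <<'E'
from rig import sensors, grab_frame, camera_params
import cv2, numpy as np
s=sensors.sense(); print({k:np.round(v,3).tolist() for k,v in s.items()})
for n in ("top","side"):
    p,d=grab_frame(n); np.savez(f"pics/{n}0.npz",p=p,d=d)
    cv2.imwrite(f"pics/{n}0.png",cv2.cvtColor(p,cv2.COLOR_RGB2BGR))
    c=camera_params(n); print(n,np.round(c["camera_matrix"],1).tolist(),np.round(c["world_from_camera"],3).tolist())
E
```

```text
{'clock': 0.0, 'qpos': [1.152, 0.354, 1.634, 0.0, 1.155, -0.002], 'qvel': [0.001, 0.001, 0.0, -0.001, -0.0, -0.001], 'joint_efforts': [-0.002, -60.527, -34.206, -0.0, 0.01, -0.0], 'eef_pos': [252.807, 571.075, 230.548], 'tcp_rot': [-3.14, -0.0, 2.725], 'contact_force': [-0.464, 0.604, -0.594], 'wrist_torque': [-0.045, -0.013, 0.002], 'grasp_force': 0.0, 'opening': 0.998}
top [[498.2, 0.0, 320.3], [0.0, 498.2, 244.0], [0.0, 0.0, 1.0]] [[-0.024, -0.987, 0.156, 282.584], [-1.0, 0.022, -0.017, 83.18], [0.013, -0.157, -0.988, 1660.777], [0.0, 0.0, 0.0, 1.0]]
side [[525.0, 0.0, 315.3], [0.0, 525.0, 242.4], [0.0, 0.0, 1.0]] [[0.965, -0.141, 0.22, 245.954], [-0.261, -0.481, 0.837, -1079.899], [-0.012, -0.865, -0.501, 788.365], [0.0, 0.0, 0.0, 1.0]]
```

View pics/top0.png

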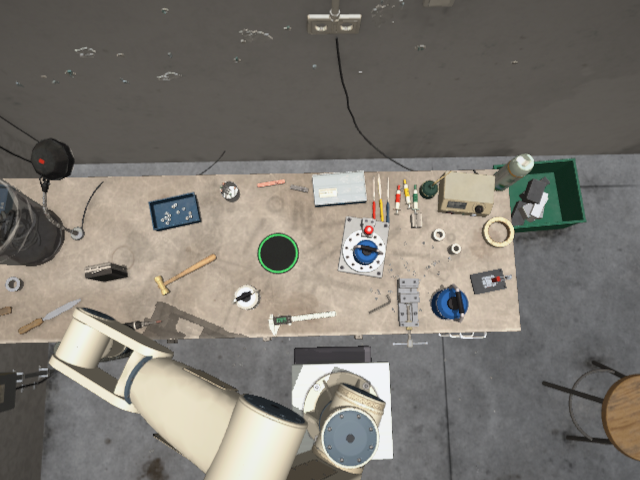

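View pics/side0.png

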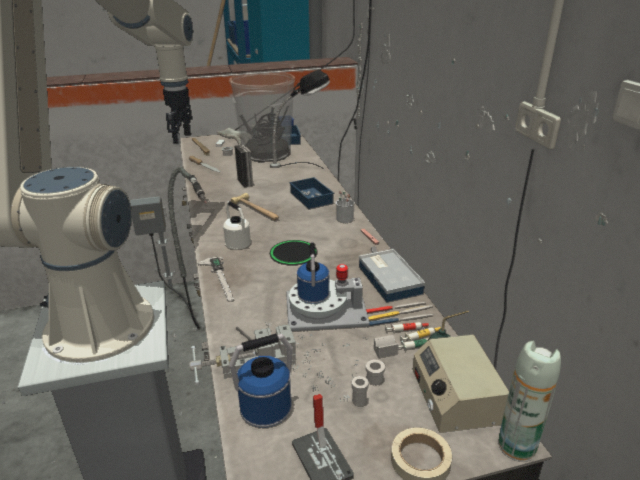

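The top view shows the small blue canister on the plate at about (366,251), the red knob at (369,230) and the green-ringed mat at (278,253). The larger blue canister is off the table at (450,303). The side view agrees: canister (313,285), knob (342,272), mat (293,252). Next I take coarse positions from the masks.

```bash
cat > h.py <<'E'
import cv2, numpy as np
from rig import sensors, grab_frame, camera_params
from scipy.spatial.transform import Rotation as R
def ray(c,u,v,z):
    K=c["camera_matrix"];T=c["world_from_camera"]
    d=T[:3,:3]@np.linalg.solve(K,[u,v,1.]);o=T[:3,3]
    return o+d*(z-o[2])/d[2]
def proj(c,p):
    T=np.linalg.inv(c["world_from_camera"]);q=c["camera_matrix"]@(T[:3,:3]@np.asarray(p,float)+T[:3,3]);return q[:2]/q[2]
def cloud(c,d):
    K=c["camera_matrix"];T=c["world_from_camera"]
    v,u=np.mgrid[0:d.shape[0],0:d.shape[1]]
    P=np.stack([(u-K[0,2])/K[0,0]*d,(v-K[1,2])/K[1,1]*d,d],-1)
    return P@T[:3,:3].T+T[:3,3]
def masks(p):
    h=cv2.cvtColor(p,cv2.COLOR_RGB2HSV)
    H,S,V=h[...,0],h[...,1],h[...,2]
    return dict(red=((H<7)|(H>173))&(S>150)&(V>90),blue=(H>98)&(H<118)&(S>140)&(V>50),green=(H>50)&(H<80)&(S>150)&(V>70))
def tool(dw,s=None):
    "world shift mm -> tool m"
    s=s or sensors.sense(); return R.from_euler('xyz',s["tcp_rot"]).inv().apply(dw)/1000
E
python3 - <<'E'
from h import *
for n in("top","side"):
    z=np.load(f"pics/{n}0.npz");c=camera_params(n);P=cloud(c,z["d"])
    for k,m in masks(z["p"]).items():
        N,l,st,ce=cv2.connectedComponentsWithStats(m.astype(np.uint8))
        for i in range(1,N):
            if st[i,4]>25:
                q=P[(l==i)&(z["d"]>0)]
                print(n,k,st[i].tolist(),ce[i].round(1),np.median(q,0).round(0),q[:,2].max().round(0) if len(q) else 0)
c=camera_params("top")
print("mat",ray(c,278,253,3),"knob top",ray(c,369,230,125))
s=sensors.sense();print(R.from_euler('xyz',s["tcp_rot"]).as_matrix().round(3))
w=camera_params("wrist");print(w["camera_matrix"].round(0).tolist(),(np.linalg.inv(w["world_from_camera"])@np.r_[s["eef_pos"],1]).round(1), (R.from_euler('xyz',s["tcp_rot"]).as_matrix().T@w["world_from_camera"][:3,:3]).round(3).tolist())
E
```

```text
top red [395, 194, 5, 8, 32] [397.4 197.7] [ 697. -210.   15.] 24.0
top red [373, 202, 2, 17, 33] [373.5 209.8] [ 657. -129.    8.] 15.0
top red [364, 226, 9, 9, 41] [367.9 229.9] [566. -92. 123.] 133.0
top blue [358, 240, 19, 9, 85] [367.4 243.6] [525. -91. 123.] 175.0
top blue [354, 248, 23, 16, 196] [364.1 255.9] [485. -74. 124.] 185.0
top blue [432, 288, 28, 31, 478] [445.1 304.3] [ 328. -329.   96.] 170.0
top blue [461, 292, 6, 20, 71] [463.8 301.4] [ 339. -388.   98.] 174.0
top green [259, 234, 39, 39, 130] [276.5 249.3] [538. 211.   4.] 10.0
side red [337, 265, 11, 15, 113] [341.7 272.3] [ 565. -107.  116.] 129.0
side red [367, 306, 25, 7, 74] [378.9 308.8] [ 655. -131.    8.] 13.0
side red [404, 323, 11, 7, 62] [409.  326.1] [ 693. -218.   14.] 19.0
side red [314, 394, 9, 33, 232] [318.2 410.1] [ 402. -493.  118.] 144.0
side blue [240, 20, 11, 34, 203] [245.9  36.6] [ 764. 2593.  235.] 343.0
side blue [234, 24, 6, 18, 39] [236.   33.2] [ 731. 2916.  221.] 311.0
side blue [298, 263, 13, 17, 135] [304.1 272.5] [478. -97. 124.] 131.0
side blue [315, 264, 13, 16, 128] [321.  272.2] [ 515. -109.  125.] 136.0
side blue [299, 280, 29, 21, 301] [312.1 290.4] [ 488. -120.   86.] 108.0
side blue [238, 357, 51, 38, 1091] [262.9 378.6] [ 328. -379.   98.] 112.0
side blue [240, 387, 50, 37, 783] [265.1 407.6] [ 325. -401.   46.] 79.0
mat [517.62354404 197.94950093   3.        ] knob top [566.88196462 -96.61960861 125.        ]
[[-0.914  0.405 -0.001]
 [ 0.405  0.914 -0.001]
 [-0.    -0.001 -1.   ]]
[[339.0, 0.0, 320.0], [0.0, 339.0, 239.0], [0.0, 0.0, 1.0]] [  0.7  27.5 156.4   1. ] [[-0.002, -0.96, -0.281], [1.0, -0.001, -0.0], [0.0, -0.281, 0.96]]
```

The manual's scale: shifts go in shares of 0.8 m and turns go in shares of 2 rad. Converting my numbers, -0.385 m is -0.4813, -0.337 m is -0.4213, 1.15 rad is 0.575.

Emit:
{"method": "move_arm", "body": {
  "motion": [
    [0, 0, 0.07, -0.06, -0.0325, -0.025, 0.085],
    [0, 0, 0.145, -0.12, -0.0663, -0.05, 0.085],
    [0, 0, 0.215, -0.18, -0.1, -0.075, 0.085],
    [0, 0, 0.29, -0.24, -0.1325, -0.1, 0.085],
    [0, 0, 0.36, -0.3, -0.1663, -0.125, 0.085],
    [0, 0, 0.435, -0.3613, -0.2, -0.1375, 0.085],
    [0, 0, 0.505, -0.4213, -0.2325, -0.1375, 0.085],
    [0, 0, 0.575, -0.4813, -0.2663, -0.1375, 0.085]
  ]
}}

```text
clock: 1.1
eef_pos: [519.6, 219.3, 341.3]
tcp_rot: [3.141, -0.0, 1.57]
contact_force: [-0.1, 1.0, 0.4]
opening: 0.998
grasp_force: 0.0
```

Emit:
{"method": "move_arm", "body": {
  "motion": [
    [0, 0, 0, 0, 0, 0, 0.085]
  ]
}}

```text
clock: 1.23
eef_pos: [520.4, 217.9, 340.8]
tcp_rot: [-3.141, 0.001, 1.569]
contact_force: [-0.2, 1.2, -0.3]
opening: 0.992
grasp_force: 0.0
```

```bash
python3 - <<'E'
from h import *
s=sensors.sense();print(s["clock"],s["eef_pos"],s["tcp_rot"],s["qpos"],np.abs(s["qvel"]).max())
c=camera_params("wrist");p,d=grab_frame("wrist");np.savez("pics/w1.npz",p=p,d=d,**c)
cv2.imwrite("pics/w1.png",p[...,::-1])
m=masks(p)["green"];P=cloud(c,d)
q=P[m&(d>0)];print(m.sum(),q.mean(0),q.min(0),q.max(0))
v,u=np.nonzero(m);e=cv2.fitEllipse(cv2.convexHull(np.c_[u,v].astype(np.int32)))
print(e,ray(c,*e[0],3))
E
```

```text
1.225 [520.43941048 217.90061678 340.80688478] [-3.14138971e+00  1.07649097e-03  1.56909549e+00] [ 3.94407473e-01  1.71067301e-01  1.63112345e+00 -9.39753577e-04
  1.34000457e+00  3.96323660e-01] 0.05992624930066401<stdin>:6: RuntimeWarning: Mean of empty slice.
  ret = um.true_divide(
Traceback (most recent call last):
ValueError: zero-size array to reduction operation minimum which has no identity
```

View pics/w1.png

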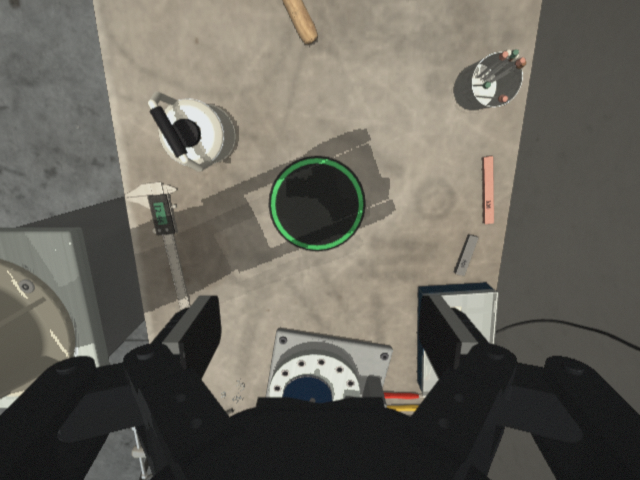

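The wrist picture shows the mat's green ring centred near (317,203), clear of the fingers. The plate is at the bottom, around (310,390). My green threshold missed the ring, so I check its hue before fitting.

```bash
sed -i 's/green=(H>50)&(H<80)&(S>150)/green=(H>50)\&(H<90)\&(S>110)/' h.py; python3 - <<'E'
from h import *
z=np.load("pics/w1.npz");p,d=z["p"],z["d"];c={k:z[k] for k in("camera_matrix","world_from_camera")}
h=cv2.cvtColor(p,cv2.COLOR_RGB2HSV);print(h[155:162,317],(d>0).mean())
m=masks(p)["green"].astype(np.uint8)
N,l,st,ce=cv2.connectedComponentsWithStats(m);print(st[:8].tolist())
i=1+np.argmax(st[1:,4]);v,u=np.nonzero(l==i);hl=cv2.convexHull(np.c_[u,v].astype(np.int32))
q=np.array([ray(c,*x[0],3) for x in hl])[:,:2].astype(np.float32)
print(cv2.minEnclosingCircle(q),cv2.fitEllipse(q))
P=cloud(c,d);print(np.median(P[(l==i)&(d>0)],0))
E
```

```text
[[ 21  38  87]
 [ 18  30  43]
 [ 63  67  46]
 [ 65 130  98]
 [ 66 139 127]
 [ 66 142 129]
 [ 66 142 129]] 0.9960709635416667
[[0, 0, 640, 480, 305854], [271, 158, 92, 92, 1346]]
((516.7302856445312, 197.74977111816406), 66.46661376953125) ((516.714111328125, 197.73667907714844), (132.17840576171875, 132.68453979492188), 160.97279357910156)
[516.19305547 203.95971574   3.22148693]
```

Emit:
{"method": "move_arm", "body": {
  "motion": [
    [0, 0, 0, -0.0625, 0, 0, 0.085],
    [0, 0, 0, -0.125, 0, 0, 0.085],
    [0, 0, 0, -0.1875, 0, 0, 0.085],
    [0, 0, 0, -0.25, 0, 0, 0.085],
    [0, 0, 0, -0.3125, 0, 0, 0.085],
    [0, 0, 0, -0.375, 0, 0, 0.085],
    [0, 0, 0, -0.375, 0, 0, 0.085]
  ]
}}

```text
clock: 2.15
eef_pos: [519.7, -80.6, 341.1]
tcp_rot: [-3.141, 0.0, 1.573]
contact_force: [0.3, -0.2, -0.8]
opening: 0.997
grasp_force: 0.0
```

```bash
python3 - <<'E'
from h import *
s=sensors.sense();print(s["clock"],s["eef_pos"],s["tcp_rot"],s["qpos"],np.abs(s["qvel"]).max())
c=camera_params("wrist");p,d=grab_frame("wrist");np.savez("pics/w2.npz",p=p,d=d,**c)
cv2.imwrite("pics/w2.png",p[...,::-1])
E
```

```text
2.15 [519.68543237 -80.6001524  341.07523634] [-3.14112869e+00  2.08516554e-04  1.57341646e+00] [-1.56538391e-01  1.06026974e-01  1.70651780e+00 -2.87752034e-04
  1.32947294e+00 -1.59089643e-01] 0.05228916721454891
```

View pics/w2.png

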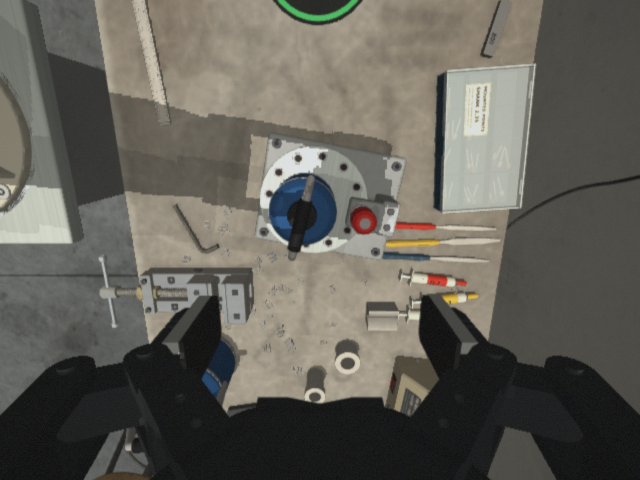

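The plate is at (314,203), with the canister body centred near (303,211) and its handle running from (310,180) to (292,258). The knob is at (363,220). I use depth to isolate the sleeve (z about 175) and the body top, and the red mask for the knob.

```bash
cat > meas.py <<'E'
from h import *
import sys
z=np.load(sys.argv[1]);p,d=z["p"],z["d"];c={k:z[k] for k in("camera_matrix","world_from_camera")}
P=cloud(c,d);zz=float(sys.argv[2]) if len(sys.argv)>2 else 50
A=P[...,:2];near=(abs(A[...,0]-510)<90)&(abs(A[...,1]+85)<90)&(d>0)
# handle
m=near&(P[...,2]>zz+112)&(P[...,2]<zz+140);q=P[m]
hsv=cv2.cvtColor(p,cv2.COLOR_RGB2HSV)
for nm,mm in(("all",m),("black",m&(hsv[...,2]<70))):
    q=P[mm].astype(np.float32)
    print(nm,len(q),"z",np.percentile(q[:,2],[5,50,95]).round(1))
    r=cv2.minAreaRect(q[:,:2]);b=cv2.fitLine(q[:,:2],cv2.DIST_HUBER,0,.01,.01).ravel()
    print(" rect",r,"line",b,np.degrees(np.arctan2(b[1],b[0])))
# body top rim
m=near&masks(p)["blue"]&(P[...,2]>zz+68)&(P[...,2]<zz+82);q=P[m][:,:2].astype(np.float32)
print("body",len(q),np.median(P[m][:,2]) if len(q) else 0,cv2.minEnclosingCircle(cv2.convexHull(q)))
m=near&(masks(p)["red"])&(P[...,2]>85);q=P[m];print("knob z",np.percentile(q[:,2],[5,50,95,99]))
t=P[m&(P[...,2]>118)][:,:2].astype(np.float32);print("knob top",len(t),cv2.minEnclosingCircle(cv2.convexHull(t)),t.mean(0))
m=near&(P[...,2]>46)&(P[...,2]<54);q=P[m][:,:2].astype(np.float32);print("plate",cv2.minEnclosingCircle(cv2.convexHull(q)))
E
python3 meas.py pics/w2.npz
```

```text
all 943 z [169.9 179.6 181.7]Traceback (most recent call last):
  File "meas.py", line 12, in <module>
    r=cv2.minAreaRect(q[:,:2]);b=cv2.fitLine(q[:,:2],cv2.DIST_HUBER,0,.01,.01).ravel()
cv2.error: OpenCV(4.12.0) /io/opencv/modules/imgproc/src/convhull.cpp:143: error: (-215:Assertion failed) total >= 0 && (depth == CV_32F || depth == CV_32S) in function 'convexHull'
```

```bash
sed -i 's/\[:,:2\]\.astype(np.float32)/.astype(np.float32)[:,:2].copy()/; s/q=P\[mm\].astype(np.float32)$/q=P[mm].astype(np.float32)/; s/minAreaRect(q\[:,:2\])/minAreaRect(q[:,:2].copy())/; s/fitLine(q\[:,:2\]/fitLine(q[:,:2].copy()/' meas.py; python3 meas.py pics/w2.npz
```

```text
all 943 z [169.9 179.6 181.7]
 rect ((501.1238708496094, -86.93248748779297), (80.47772979736328, 12.873957633972168), 75.85433197021484) line [ 2.4607055e-01  9.6925193e-01  5.0215210e+02 -8.2867729e+01] 75.75489
black 709 z [176.3 180.3 181.9]
 rect ((501.11572265625, -86.98872375488281), (49.688079833984375, 12.865006446838379), 75.81385040283203) line [ 2.4811755e-01  9.6872991e-01  5.0137323e+02 -8.6059830e+01] 75.63385
body 2015 124.46286442997206 ((501.3274841308594, -86.59980010986328), 35.85113525390625)
knob z [120.21251988 124.20761566 125.85400791 126.5450198 ]
knob top 327 ((568.9613037109375, -96.41432189941406), 13.3028564453125) [568.3792   -95.273125]
plate ((521.2462158203125, -86.91719818115234), 78.8503646850586)
```

The measurements match the given sizes. The sleeve centre is (501,-87) at 75.8°, 50 x 13 mm, its top at 181 mm. The body centre agrees at (501,-87), the knob is at (569,-96) with its top at 125 mm, and the mat is at (517,198). I now descend onto the sleeve.

To row units: 0.184 m is 0.23, -0.0186 m is -0.0233, 0.25 rad is 0.125.

Emit:
{"method": "move_arm", "body": {
  "motion": [
    [0, 0, 0.06, -0.0038, -0.0125, 0.0375, 0.06],
    [0, 0, 0.125, -0.008, -0.0233, 0.0875, 0.06],
    [0, 0, 0.125, -0.008, -0.0233, 0.1375, 0.06],
    [0, 0, 0.125, -0.008, -0.0233, 0.1813, 0.06],
    [0, 0, 0.125, -0.008, -0.0233, 0.2125, 0.06],
    [0, 0, 0.125, -0.008, -0.0233, 0.23, 0.06],
    [0, 0, 0.125, -0.008, -0.0233, 0.23, 0.06]
  ]
}}

```text
clock: 3.08
eef_pos: [501.1, -84.4, 156.8]
tcp_rot: [-3.14, -0.0, 1.326]
contact_force: [0.2, 0.6, 0.5]
opening: 0.704
grasp_force: 0.0
```

```bash
python3 - <<'E'
from h import *
s=sensors.sense();print(s["eef_pos"],s["tcp_rot"],s["contact_force"],s["opening"])
p,d=grab_frame("wrist");c=camera_params("wrist")
i=p[...,::-1].copy();u=tuple(int(x) for x in proj(c,[501.1,-87,175]));cv2.circle(i,u,4,(0,255,0),1);print(u)
cv2.imwrite("pics/w3.png",i)
E
```

```text
[501.1398512  -84.43496557 156.77508655] [-3.14007289e+00 -1.17702937e-04  1.32634518e+00] [0.2290734  0.62681172 0.47408884] 0.7043644015058331
(317, 323)
```

View pics/w3.png

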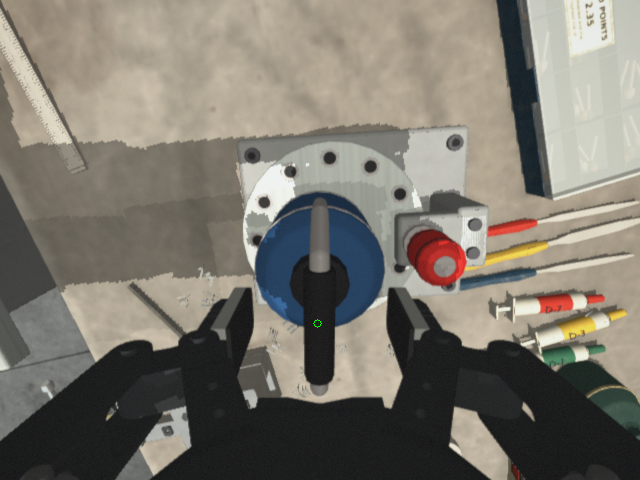

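The handle sleeve runs straight between the open fingers, with its centre near (317,323). I close and make a test lift.

To row units: -0.002 m is -0.0025.

Emit:
{"method": "move_arm", "body": {
  "motion": [
    [0, 0, 0, -0.0025, 0, 0, 0.03],
    [0, 0, 0, -0.0025, 0, 0, 0.0],
    [0, 0, 0, -0.0025, 0, 0, 0.0],
    [0, 0, 0, -0.0025, 0, 0, 0.0],
    [0, 0, 0, -0.0025, 0, 0, 0.0],
    [0, 0, 0, -0.0025, 0, 0, 0.0]
  ],
  "grip_force": 70
}}

```text
clock: 3.88
eef_pos: [501.2, -87.7, 158.1]
tcp_rot: [3.141, -0.0, 1.325]
contact_force: [-1.6, 0.8, 5.8]
opening: 0.126
grasp_force: 68.2
```

To row units: -0.07 m is -0.0875, -0.06 m is -0.075.

Emit:
{"method": "move_arm", "body": {
  "motion": [
    [0, 0, 0, 0, 0, -0.005, 0.0],
    [0, 0, 0, 0, 0, -0.0188, 0.0],
    [0, 0, 0, 0, 0, -0.0375, 0.0],
    [0, 0, 0, 0, 0, -0.0563, 0.0],
    [0, 0, 0, 0, 0, -0.075, 0.0],
    [0, 0, 0, 0, 0, -0.0875, 0.0],
    [0, 0, 0, 0, 0, -0.0875, 0.0],
    [0, 0, 0, 0, 0, -0.0875, 0.0]
  ]
}}

```text
clock: 4.88
eef_pos: [500.6, -87.5, 226.9]
tcp_rot: [-3.141, 0.0, 1.325]
contact_force: [0.3, -0.4, -2.8]
opening: 0.127
grasp_force: 68.4
```

To row units: 0.16 m is 0.2, 0.135 m is 0.1688.

Emit:
{"method": "move_arm", "body": {
  "motion": [
    [0, 0, 0, 0.0063, -0.0013, 0, 0.0],
    [0, 0, 0, 0.0225, -0.0044, 0, 0.0],
    [0, 0, 0, 0.0463, -0.0088, 0, 0.0],
    [0, 0, 0, 0.075, -0.0144, 0, 0.0],
    [0, 0, 0, 0.1063, -0.0204, 0, 0.0],
    [0, 0, 0, 0.1375, -0.0263, 0, 0.0],
    [0, 0, 0, 0.1688, -0.0324, 0, 0.0],
    [0, 0, 0, 0.2, -0.0384, 0, 0.0]
  ]
}}

```text
clock: 5.88
eef_pos: [509.8, 76.8, 227.1]
tcp_rot: [-3.141, -0.0, 1.325]
contact_force: [0.1, -0.8, -3.2]
opening: 0.125
grasp_force: 68.4
```

To row units: 0.12 m is 0.15, 0.118 m is 0.1475.

Emit:
{"method": "move_arm", "body": {
  "motion": [
    [0, 0, 0, 0.0313, -0.006, 0, 0.0],
    [0, 0, 0, 0.0625, -0.012, 0, 0.0],
    [0, 0, 0, 0.0938, -0.0179, 0, 0.0],
    [0, 0, 0, 0.12, -0.023, 0, 0.0],
    [0, 0, 0, 0.1375, -0.0263, 0, 0.0],
    [0, 0, 0, 0.1475, -0.0283, 0, 0.0],
    [0, 0, 0, 0.15, -0.0288, 0, 0.0],
    [0, 0, 0, 0.15, -0.0288, 0, 0.0]
  ]
}}

```text
clock: 6.88
eef_pos: [517.0, 196.7, 227.2]
tcp_rot: [-3.142, 0.0, 1.324]
contact_force: [0.3, 0.5, -3.0]
opening: 0.125
grasp_force: 68.3
```

```bash
python3 - <<'E'
from h import *
s=sensors.sense();print(s["eef_pos"],s["tcp_rot"],s["contact_force"],s["opening"],s["qvel"].round(2) if hasattr(s["qvel"],'round') else s["qvel"])
c=camera_params("wrist");p,d=grab_frame("wrist");P=cloud(c,d)
near=(np.hypot(P[...,0]-517,P[...,1]-198)<60)&(d>0)
m=near&masks(p)["blue"]&(P[...,2]>180);q=P[m];print("body",len(q),np.percentile(q[:,2],[5,50,95]))
m&=abs(P[...,2]-np.median(q[:,2]))<6;q=P[m]
pl=np.linalg.lstsq(np.c_[q[:,:2]-q[:,:2].mean(0),np.ones(len(q))],q[:,2],rcond=None)[0];print("slope,z",pl)
print(cv2.minEnclosingCircle(cv2.convexHull(q.astype(np.float32)[:,:2].copy())))
g=masks(p)["green"];print("mat ring",cv2.minEnclosingCircle(cv2.convexHull(np.array([ray(c,u,v,3)[:2] for v,u in zip(*np.nonzero(g))],np.float32))) if g.sum()>50 else 0)
side,_=grab_frame("side");top,_=grab_frame("top")
x,y=[int(t) for t in proj(camera_params("side"),[517,198,140])]
cv2.imwrite("pics/w4.png",np.hstack([p[::1,::1],cv2.resize(side[y-60:y+60,max(0,x-40):x+40],(320,480))])[...,::-1][:, 160:])
E
```

```text
[517.0374212  196.70929512 227.22093405] [-3.14151447e+00  3.00276781e-04  1.32449440e+00] [ 0.32210669  0.51265567 -2.98447734] 0.12485041875710919 [-0.01 -0.    0.    0.    0.   -0.  ]
body 6285 [186.91063658 193.60841466 195.07760115]
slope,z [-1.49431233e-02 -3.45842896e-02  1.92937505e+02]
((517.6314697265625, 198.21441650390625), 36.041351318359375)
mat ring ((516.6876831054688, 198.17958068847656), 66.17804718017578)
```

View pics/w4.png

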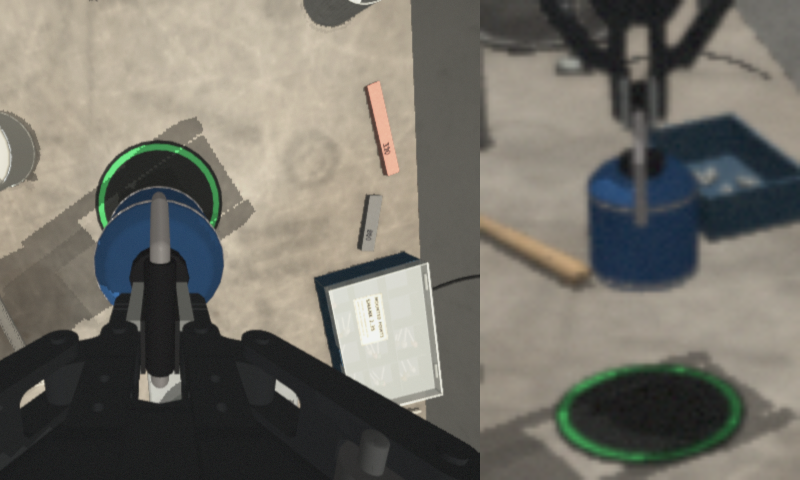

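The canister hangs upright above the mat in both views: body at (517.6,198.2), mat at (516.7,198.2), underside about 119 mm up. I lower it, slowing near the mat.

To row units: 0.11 m is 0.1375, 0.106 m is 0.1325.

Emit:
{"method": "move_arm", "body": {
  "motion": [
    [0, 0, 0, 0, 0, 0.0125, 0.0],
    [0, 0, 0, 0, 0, 0.0375, 0.0],
    [0, 0, 0, 0, 0, 0.0688, 0.0],
    [0, 0, 0, 0, 0, 0.1, 0.0],
    [0, 0, 0, 0, 0, 0.1213, 0.0],
    [0, 0, 0, 0, 0, 0.1325, 0.0],
    [0, 0, 0, 0, 0, 0.1375, 0.0],
    [0, 0, 0, 0, 0, 0.1375, 0.0]
  ]
}}

```text
clock: 8.02
eef_pos: [517.4, 197.2, 117.6]
tcp_rot: [3.141, -0.0, 1.325]
contact_force: [-0.6, -0.6, -2.1]
opening: 0.129
grasp_force: 68.2
```

To row units: 0.005 m is 0.0063, 0.004 m is 0.005.

Emit:
{"method": "move_arm", "body": {
  "motion": [
    [0, 0, 0, 0, 0, 0.0025, 0.0],
    [0, 0, 0, 0, 0, 0.005, 0.0],
    [0, 0, 0, 0, 0, 0.0063, 0.0],
    [0, 0, 0, 0, 0, 0.0063, 0.0]
  ]
}}

```text
clock: 8.52
eef_pos: [517.0, 197.1, 112.2]
tcp_rot: [-3.141, 0.0, 1.325]
contact_force: [-0.1, -0.6, -3.5]
opening: 0.127
grasp_force: 68.2
```

To row units: 0.0015 m is 0.0019, 0.001 m is 0.0013.

Emit:
{"method": "move_arm", "body": {
  "motion": [
    [0, 0, 0, 0, 0, 0.0013, 0.0],
    [0, 0, 0, 0, 0, 0.0019, 0.0],
    [0, 0, 0, 0, 0, 0.0019, 0.0]
  ]
}}

```text
clock: 8.9
eef_pos: [517.2, 197.2, 111.1]
tcp_rot: [3.141, -0.0, 1.325]
contact_force: [-2.2, 0.2, 3.2]
opening: 0.126
grasp_force: 69.0
```

The force went from -3 to +3 N, so the canister is on the mat. I release and then rise.

Emit:
{"method": "move_arm", "body": {
  "motion": [
    [0, 0, 0, 0, 0, 0, 0.014],
    [0, 0, 0, 0, 0, 0, 0.02],
    [0, 0, 0, 0, 0, 0, 0.03],
    [0, 0, 0, 0, 0, 0, 0.045],
    [0, 0, 0, 0, 0, 0, 0.06],
    [0, 0, 0, 0, 0, 0, 0.06]
  ]
}}

```text
clock: 9.65
eef_pos: [517.1, 197.1, 110.8]
tcp_rot: [3.142, 0.0, 1.325]
contact_force: [-0.2, -0.2, -0.5]
opening: 0.703
grasp_force: 0.0
```

To row units: -0.18 m is -0.225, -0.17 m is -0.2125.

Emit:
{"method": "move_arm", "body": {
  "motion": [
    [0, 0, 0, 0, 0, -0.0125, 0.06],
    [0, 0, 0, 0, 0, -0.0375, 0.06],
    [0, 0, 0, 0, 0, -0.075, 0.06],
    [0, 0, 0, 0, 0, -0.125, 0.06],
    [0, 0, 0, 0, 0, -0.175, 0.06],
    [0, 0, 0, 0, 0, -0.2125, 0.06],
    [0, 0, 0, 0, 0, -0.225, 0.06],
    [0, 0, 0, 0, 0, -0.225, 0.06]
  ]
}}

```text
clock: 10.65
eef_pos: [517.1, 197.1, 291.0]
tcp_rot: [3.141, -0.0, 1.325]
contact_force: [0.3, 0.8, -0.6]
opening: 0.704
grasp_force: 0.0
```

```bash
python3 - <<'E'
from h import *
s=sensors.sense();print(s["eef_pos"],s["tcp_rot"],s["contact_force"],s["opening"])
c=camera_params("wrist");p,d=grab_frame("wrist");P=cloud(c,d)
near=(np.hypot(P[...,0]-517,P[...,1]-198)<70)&(d>0)
m=near&masks(p)["blue"]&(P[...,2]>71)&(P[...,2]<84);q=P[m];print("body",len(q),np.percentile(q[:,2],[5,50,95]),cv2.minEnclosingCircle(cv2.convexHull(q.astype(np.float32)[:,:2].copy())))
m=near&(P[...,2]>115);q=P[m];print("handle",len(q),np.percentile(q[:,2],[5,50,95]),cv2.minAreaRect(q.astype(np.float32)[:,:2].copy()))
E
```

```text
[517.08946068 197.14332088 290.9964711 ] [ 3.14097860e+00 -4.71722056e-04  1.32478961e+00] [ 0.34221619  0.79554026 -0.59167955] 0.7042457291344565
body 2087 [72.27499506 77.43823289 78.97261414] ((517.1170043945312, 198.1610565185547), 35.88706588745117)
handle 67057 [318.94640716 369.87222772 388.62414267] ((519.5560302734375, 198.15621948242188), (126.0339126586914, 73.55997467041016), 10.165084838867188)
```

The canister stands on the mat at (517.1,198.2), its top 77 mm up, which is right. Next I go over the knob.

To row units: -0.2715 m is -0.3394, -0.26 m is -0.325.

Emit:
{"method": "move_arm", "body": {
  "motion": [
    [0, 0, 0, -0.0375, 0.0169, 0, 0.06],
    [0, 0, 0, -0.1, 0.045, 0, 0.06],
    [0, 0, 0, -0.1625, 0.0725, 0, 0.06],
    [0, 0, 0, -0.225, 0.1006, 0, 0.06],
    [0, 0, 0, -0.2813, 0.1256, 0, 0.06],
    [0, 0, 0, -0.325, 0.145, 0.0125, 0.06],
    [0, 0, 0, -0.3394, 0.1513, 0.025, 0.06],
    [0, 0, 0, -0.3394, 0.1513, 0.025, 0.06]
  ]
}}

```text
clock: 11.7
eef_pos: [567.2, -95.7, 268.7]
tcp_rot: [-3.138, -0.0, 1.324]
contact_force: [-0.5, -0.1, 0.7]
opening: 0.7
grasp_force: 0.0
```

```bash
python3 - <<'E'
from h import *
s=sensors.sense();print(s["clock"],s["eef_pos"],s["tcp_rot"],s["contact_force"],s["opening"])
c=camera_params("wrist");p,d=grab_frame("wrist");P=cloud(c,d)
near=(np.hypot(P[...,0]-569,P[...,1]+96)<45)&(d>0)
m=near&masks(p)["red"]&(P[...,2]>85);q=P[m];print("knob z",np.percentile(q[:,2],[5,50,95,99]))
t=P[m&(P[...,2]>120)].astype(np.float32)[:,:2].copy();print("knob top",len(t),cv2.minEnclosingCircle(cv2.convexHull(t)))
i=p[...,::-1].copy();cv2.circle(i,tuple(int(x) for x in proj(c,[569,-96,125])),3,(0,255,0),-1);cv2.imwrite("pics/w5.png",i)
E
```

```text
11.7 [567.21637138 -95.6738147  268.671316  ] [-3.13780649e+00 -2.21204098e-05  1.32355096e+00] [-0.53555766 -0.08440504  0.6540634 ] 0.7003691419918843
knob z [120.58974078 124.03635368 125.68555711 126.35548732]
knob top 515 ((569.5374755859375, -96.49269104003906), 13.317483901977539)
```

View pics/w5.png

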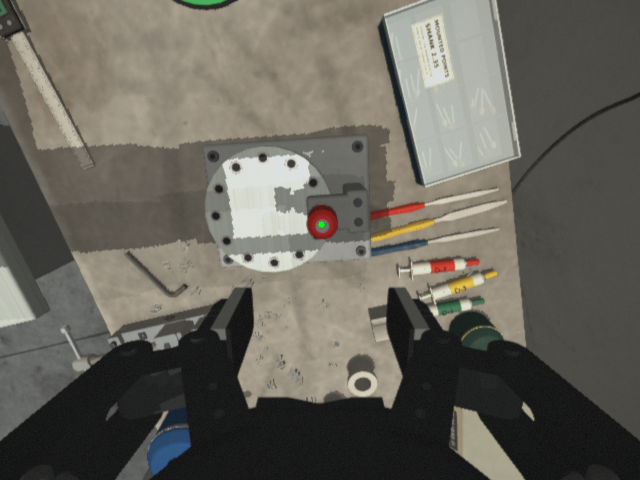

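The knob is at (322,223), directly beneath the TCP once I add a 2 mm correction. The table has nothing else on it. I descend and stop around the knob.

To row units: 0.178 m is 0.2225, 0.175 m is 0.2188.

Emit:
{"method": "move_arm", "body": {
  "motion": [
    [0, 0, 0, -0.0006, 0.0025, 0.0375, 0.06],
    [0, 0, 0, -0.0006, 0.0025, 0.0938, 0.06],
    [0, 0, 0, -0.0006, 0.0025, 0.1438, 0.06],
    [0, 0, 0, -0.0006, 0.0025, 0.1813, 0.06],
    [0, 0, 0, -0.0006, 0.0025, 0.2063, 0.06],
    [0, 0, 0, -0.0006, 0.0025, 0.2188, 0.06],
    [0, 0, 0, -0.0006, 0.0025, 0.2225, 0.06],
    [0, 0, 0, -0.0006, 0.0025, 0.2225, 0.06]
  ]
}}

```text
clock: 12.75
eef_pos: [570.6, -96.4, 93.5]
tcp_rot: [3.141, -0.0, 1.325]
contact_force: [-0.3, -0.0, -0.1]
opening: 0.707
grasp_force: 0.0
```

Emit:
{"method": "move_arm", "body": {
  "motion": [
    [0, 0, 0, 0, 0, 0, 0.04],
    [0, 0, 0, 0, 0, 0, 0.02],
    [0, 0, 0, 0, 0, 0, 0.02],
    [0, 0, 0, 0, 0, 0, 0.0],
    [0, 0, 0, 0, 0, 0, 0.0],
    [0, 0, 0, 0, 0, 0, 0.0]
  ],
  "grip_force": 90
}}

```text
clock: 13.5
eef_pos: [568.7, -96.3, 93.7]
tcp_rot: [-3.139, -0.0, 1.325]
contact_force: [-8.9, 2.8, 13.5]
opening: 0.298
grasp_force: 88.0
```

Gripped: opening 25 mm, grip 88 N. I pull straight up in steps.

Emit:
{"method": "move_arm", "body": {
  "motion": [
    [0, 0, 0, 0, -0.0006, -0.0025, 0.0],
    [0, 0, 0, 0, -0.0006, -0.0063, 0.0],
    [0, 0, 0, 0, -0.0006, -0.01, 0.0],
    [0, 0, 0, 0, -0.0006, -0.0138, 0.0],
    [0, 0, 0, 0, -0.0006, -0.0175, 0.0],
    [0, 0, 0, 0, -0.0006, -0.02, 0.0],
    [0, 0, 0, 0, -0.0006, -0.0213, 0.0],
    [0, 0, 0, 0, -0.0006, -0.0213, 0.0]
  ]
}}

```text
clock: 14.5
eef_pos: [568.6, -96.3, 109.2]
tcp_rot: [-3.139, 0.0, 1.325]
contact_force: [-4.2, 2.2, -10.7]
opening: 0.301
grasp_force: 88.9
```

To row units: -0.002 m is -0.0025, -0.001 m is -0.0013.

Emit:
{"method": "move_arm", "body": {
  "motion": [
    [0, 0, 0, 0, 0, -0.0013, 0.0],
    [0, 0, 0, 0, 0, -0.0025, 0.0],
    [0, 0, 0, 0, 0, -0.0025, 0.0]
  ]
}}

```text
clock: 14.88
eef_pos: [568.6, -96.3, 111.2]
tcp_rot: [-3.139, 0.0, 1.325]
contact_force: [-4.7, 2.8, -11.1]
opening: 0.297
grasp_force: 89.0
```

To row units: -0.0008 m is -0.001.

Emit:
{"method": "move_arm", "body": {
  "motion": [
    [0, 0, 0, 0, 0, -0.001, 0.0],
    [0, 0, 0, 0, 0, -0.001, 0.0],
    [0, 0, 0, 0, 0, -0.001, 0.0]
  ]
}}

```text
clock: 15.25
eef_pos: [568.6, -96.3, 111.9]
tcp_rot: [-3.139, 0.0, 1.325]
contact_force: [-5.0, 3.2, -12.4]
opening: 0.3
grasp_force: 89.7
```

```bash
python3 - <<'E'
from h import *
s=sensors.sense();print(s["clock"],s["eef_pos"],s["contact_force"],s["opening"],s["grasp_force"])
for n in("side","top"):
    c=camera_params(n);p,d=grab_frame(n)
    x,y=[int(t) for t in proj(c,[569,-96,130])]
    m=masks(p)["red"];r=m[y-20:y+25,x-15:x+15];v,u=np.nonzero(r);print(n,(x,y),len(v),(v.min()+y-20,v.max()+y-20) if len(v) else 0)
    z=np.load(f"pics/{n}0.npz");P0=cloud(c,z["d"]);P=cloud(c,d)
    rr=np.zeros_like(m);rr[y-20:y+25,x-15:x+15]=1
    for a,b in((masks(z["p"])["red"]&rr,P0),(m&rr,P)):
        q=b[a];print(len(q),np.percentile(q[:,2],[5,50,95]).round(1) if len(q) else "")
    if n=="side":
        crop=p[y-75:y+75,x-100:x+100]; old=z["p"][y-75:y+75,x-100:x+100]
        cv2.imwrite("pics/s5.png",cv2.resize(np.hstack([old,crop]),(800,300))[...,::-1])
E
```

```text
15.25 [568.64133709 -96.30245459 111.92805098] [ -4.98687443   3.15771153 -12.44895958] 0.299665870187328 89.68691555288387
side (342, 264) 109 (np.int64(259), np.int64(273))
113 [ 99.5 115.5 125.9]
109 [118.6 132.5 145.2]
top (368, 229) 0 0
60 [  4.3 121.  130.5]
0
```

View pics/s5.png

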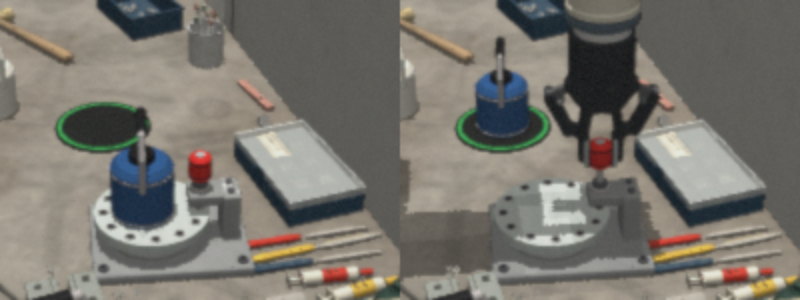

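The side crop (right) shows the knob raised, at about (600,152), with its stem exposed. Median knob height rose 17 mm, and the canister is upright on the mat at (500,105). I nudge up a little more to confirm the stop, then hold.

To row units: -0.0006 m is -0.0008.

Emit:
{"method": "move_arm", "body": {
  "motion": [
    [0, 0, 0, 0, 0, -0.0008, 0.0],
    [0, 0, 0, 0, 0, -0.0008, 0.0],
    [0, 0, 0, 0, 0, -0.0008, 0.0],
    [0, 0, 0, 0, 0, -0.0008, 0.0]
  ]
}}

```text
clock: 15.85
eef_pos: [568.6, -96.3, 112.0]
tcp_rot: [-3.139, 0.0, 1.325]
contact_force: [-2.4, 2.4, -26.8]
opening: 0.296
grasp_force: 89.8
```

The stop is confirmed: the force jumped to 27 N while the height stayed the same, and the grip is steady. I hand in.

```bash
python3 -c "
from rig import order
print(order.sign_off())"
```

```text
the job is handed in; nothing more can be done
None
```

The job is handed in: the canister stands released and upright on the mat, within about 1 mm of its centre, and the arm is holding the plunger at its upper stop (about 18 mm) with 90 N grip; the sign-off gave no verdict.

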